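Unlock and take down the shaker canister

TASK

The shaking run is over. Draw the sprung stop knob out until you feel its stop, without wrenching it, turn it a quarter turn either way and let it settle parked in the out position. Then lift the canister by its handle straight up off the shaker and set it down beside, upright and wholly on the rubber mat, without tipping or dropping it; leave the knob parked and the other things on the bench where they are.

Things in the scene. Friction and masses are not known exactly. Their poses are not given: they have to be found in the camera images.
- shaker: Bench orbital shaker, switched off, fixed to the bench: white body 270 x 260 mm, square aluminium platform with its top 80 mm above the bench. Origin on the bench under its centre; x axis from the control panel and stop knob (its -x side, towards the robot) to the back, z up. The canister stands on the platform's centre between four 10 mm high rubber studs.
- knob_grip (a point): Centre of the round black fluted stop knob, 32 mm diameter, 28 mm long along its axis, on the outer end of a sprung steel pin. The point's z axis is the knob's axis and points outwards, the way it is pulled: 55 deg up (35 deg from vertical) and away from the canister, to the shaker's -x side. Knob and pin move together. Free room all round the knob for a gripper coming along the axis (lid rim 60 mm from the axis).
- guide_rim (a point): Centre of the outer end of the fixed square steel guide in which the pin slides, z axis outwards along the pin; at rest 15 mm below the knob's centre. The guide is 22 mm wide and 34 mm long, with a cross slot in its end, and stands on a bracket on the platform.
- stop_pin (a joint): How far knob and pin are drawn out (m). 0: home, the pin stands in the lug at the canister's foot, which then cannot be lifted. Its hard stop, a collar clamped on the pin below the guide, comes at 0.0275 to 0.0375, set differently each time: to be felt. Spring: 6 N at 0, 280 N/m. It turns only beyond 0.0255; let go turned it stays parked at 0.0255 (guide's rim) or 0.0235 (notch), clear of the canister; let go unturned it springs home.
- stop_knob (a joint): Turn of the stop knob about its axis (rad): about 0 as found, where a cross bar in the guide's slot keeps it from turning unless drawn fully out. It turns either way, with light friction, to a stop at 1.57 or -1.57; the bar drops into the quarter-turn notch from about 1.4 on. A light hand is enough: over 50 N against the stop would damage it.
- canister_handle (a point): Middle of the canister's handle bar: a round dark bar of 12 mm diameter, level, its straight part 54 mm long along this point's y axis, 160 mm above the canister's underside. 37 mm of free height between bar and lid; two uprights 36 mm to either side carry it.
- canister_middle (a point): Half-way up the steel canister with lid: 88 mm diameter, 117 mm tall to the lid's top (lid rim 94 mm), underside 58.5 mm below this point, about 0.5 to 0.9 kg, z axis up. A small steel lug with the bore for the stop pin sticks out 18 mm at its foot on the shaker's -x side.
- mat_top (a point): Middle of the top face of the black rubber mat, 220 x 220 mm, 3 mm thick, lying fixed on the bench to one side of the shaker, left or right; x and y axes along its edges.
- box_middle (a point): Middle of the closed clear plastic specimen box, 160 x 210 mm, 92 mm tall; a bystander.
- spray_middle (a point): Middle of the clear spray bottle with blue head, 72 mm diameter, 190 mm tall; a bystander.
- petri_middle (a point): Middle of the closed clear petri dish, 92 mm diameter, 16 mm tall; a bystander.
Not all that is in view belongs to the job. There is more than one size of the part that bears canister_handle; the job needs the largest.

How it is judged:
On the way, in this order (a step that is already met when the one before it is completed fails the run):
1. the stop knob is drawn out to its stop: the collar on its pin bears on the guide with over 1 N (contact force between stop_collar and stop_guide above 1 N).
2. the knob, turned by most of a quarter and let go, stays parked out (value of joint stop_pin above 0.021 m and (value of joint stop_knob above 0.8 rad or value of joint stop_knob below -0.8 rad) and contact force between the fingers and stop_knob below 0.1 N), for 0.3 s.
3. the canister is lifted at least 20 mm clear of the platform in the fingers, the knob still parked (value of joint stop_pin above 0.021 m and (value of joint stop_knob above 0.8 rad or value of joint stop_knob below -0.8 rad) and height (world z) of canister_middle above 0.1585 m and contact force between the fingers and canister above 1 N), for 0.2 s.
At the end, for the whole second after the job is handed in: The canister stands upright (within 3.5 deg) and still on the rubber mat, its foot wholly on it (axis within 64 mm of the mat's middle along both edges); the stop knob is parked: drawn out at least 21 mm and turned at least 0.8 rad either way; all is let go (value of joint stop_pin above 0.021 m and (value of joint stop_knob above 0.8 rad or value of joint stop_knob below -0.8 rad) and x of canister_middle in the frame of mat_top between -0.064 and 0.064 m and y of canister_middle in the frame of mat_top between -0.064 and 0.064 m and height (world z) of canister_middle below 0.0645 m and angle between canister_middle's own z axis and vertical below 0.06 rad and linear speed of canister below 0.02 m/s); the robot touches nothing.
It fails at once if the knob is wrenched against its stop with over 50 N (contact force between stop_collar and stop_guide above 50 N).
It fails at once if the canister is tipped by more than 0.5 rad (angle between canister_middle's own z axis and vertical above 0.5 rad).
It fails at once if the canister is dropped: it falls unheld faster than 0.5 m/s (about 13 mm of fall) (linear speed of canister above 0.5 m/s and contact force between the fingers and canister below 0.2 N).
It fails at once if the specimen box, the spray bottle or the petri dish is moved by more than 25 mm (distance of any of box_middle, spray_middle, petri_middle from where it was at the start of the episode above 0.025 m).
It also fails if it takes over 69 s, if anything falls off the work surface, if the arm or the gripper's body presses on something with over 40 N, if the wrist force passes 120 N, or if a joint passes its speed limit or range.

ROBOT

A 6-joint arm with a two-finger parallel gripper is mounted at the origin on the work surface. World frame = base frame: x ahead of the robot, y to its left, z up, the work surface at z = 0. Lengths are in m, angles in rad, forces in N, time in s.
With the tool pointing down it reaches from about 0.35 to 0.725 m from the base axis. Payload 6 kg.
Tool frame: the origin (TCP) lies midway between the tips of the shut fingers; the grasp point (between the pads) lies tcp_to_grasp behind it (tcp_to_grasp is the distance from the TCP to the grasp point, in m); z points along the fingers, y is the direction in which the jaws open and shut (so a half turn about z gives the same grasp; the last joint's range is limited). The gripper opens to 85 mm and grips with 20 to 120 N. Pads are 22 mm wide; open, the fingers measure 114 mm over their backs; the gripper's body (76 mm by 85 mm) begins 54 mm behind the grasp point. The pads swing forward as they close: fully open they stand 13 mm farther back than shut.
Start: joints at [-0.809, 0.04, 0.085, 0, -1.615, -0.334], TCP at [0.249, -0.546, 0.231] pointing down, gripper open.
Joint ranges: [-2.56, 2.56], [-1.29, 2.01], [-1.08, 1.49], [-3.29, 1.98], [-2.81, -0.18], [-2.99, 2.99]. Speed limits (rad/s): [2.57, 2.57, 3.01, 3.14, 3.14, 3.14].

INTERFACE

Orientations are given as a unit quaternion [w, x, y, z].
In Python, from station import * gives the robot as it stands.
- The arm moves only by the shell command python3 -m jog 'ROWS' [FORCE]. ROWS is JSON, one flat list of numbers, 7 for each row, row after row: the shift along the tool's x, y, z in cm, then the turn, a rotation vector about the tool's x, y, z in degrees, then the opening, from 0 (shut) to 1 (fully open). A call has 1 to 10 rows; each row shifts and turns the commanded pose from where the row before left it, along the tool's axes as they then stand; what a row does not reach is not made up. A row lasts 1/8 s, in which the tool goes at most 62.5 mm and 10.7 degrees, less where a joint would pass 70% of its speed; a pose out of reach is approached as far as the arm can. A call is refused whole if a number of a shift passes 6.25 or a number of a turn 10.7, either way. A call with a gripper value outside its range is refused whole. The fingers move at their own pace and stop on an object; FORCE is the grip in N (left out, the last holds). Time passes only in rows, so rows that do not move let the fingers close. It gives the time, the measured TCP pose, the force and the opening at its end, in the units of the state.
- get_state(): the state, without advancing time (a new reading comes with each control period).
- capture(name): name is "scene" or "top"; returns a dict with "pixels" (384x512x3 uint8, red, green, blue), "camera_matrix" (3x3 intrinsics, pixels), "view" (4x4, takes a point from world to camera coordinates). Camera axes: x right, y down, z forward; pixel columns grow to the right and rows downward; lengths in m; the calibration is good to about 2 mm. A picture is of the moment at which its call begins. There is no depth.
- hand_in(): hands the job in, once; it reports no verdict.
The state is a dict: "clock": time; "joint_positions": joint angles; "joint_velocities": joint speeds; "joint_torque": joint torques, N m; "position": TCP position; "ee_rot": TCP orientation; "wrist_force": force on the tool from outside, world axes, zero at the start; "wrist_torque": the same for the moment, N m; "opening": finger opening in m.
Only numpy, scipy, OpenCV 4.12 (cv2) and the standard library are available. Lean on these libraries where they do the work, as an engineer would, in place of code of your own. Each camera call takes 0.05 s, during which the arm holds its last target.

## Working session

There is one attempt and no reset: what is moved stays moved. The work goes in short steps, Python scripts to look and compute and a shell command to move; the robot and the scene stay as the last step left them, time stands still between calls to the robot, and variables do not carry over. Pictures are saved under pics/ and viewed, and the job is handed in when it is done.

```bash
ls; mkdir -p pics; python3 - <<'E'
from station import *
import cv2
print(get_state()); 
try: print(tcp_to_grasp)
except Exception as e: print(e)
for n in("scene","top"):
    c=capture(n); print(n,c["camera_matrix"].tolist(),c["view"].tolist() if hasattr(c["view"],'tolist') else c["view"])
    cv2.imwrite(f"pics/{n}0.png",cv2.resize(c["pixels"][:,:,::-1],(800,600),interpolation=cv2.INTER_CUBIC))
E
```

```text
pics
{'clock': 0.0, 'joint_positions': array([-8.09315965e-01,  4.08186062e-02,  8.38288836e-02, -4.38341245e-04,
       -1.61549582e+00, -3.33697105e-01]), 'joint_velocities': array([ 0.00063281, -0.00202597,  0.00050155,  0.00041937,  0.00016217,
        0.00080892]), 'joint_torque': array([-4.26768584e-04, -3.68207574e+01,  3.47409117e+01,  6.93218708e+00,
       -5.42583904e-03, -7.47180366e-05]), 'position': array([ 0.24884913, -0.54561213,  0.23028993]), 'ee_rot': array([-2.52784852e-04, -2.12273753e-01,  9.77209851e-01,  8.35109595e-04]), 'wrist_force': array([-1.02476948, -1.28919311, -0.06714609]), 'wrist_torque': array([ 0.01356547, -0.06055875,  0.0043765 ]), 'opening': 0.0855159460120667}
0.0187
scene [[448.9244505697132, 0.0, 257.877623928135], [0.0, 448.9244505697132, 190.27175535198694], [0.0, 0.0, 1.0]] [[-0.4353002111784079, 0.9002576295510315, 0.007065874552442824, 0.25445473482712305], [0.697512171756588, 0.34220840166709343, -0.6295793675779575, -0.2723125530456416], [-0.5692016307069415, -0.2691274981558193, -0.7769040438412891, 1.5332996384045399], [0.0, 0.0, 0.0, 1.0]]
top [[440.9096651733693, 0.0, 255.90582823068777], [0.0, 440.9096651733693, 186.83963428562757], [0.0, 0.0, 1.0]] [[0.015656051025817314, -0.9997046729328709, 0.018586419301697573, -0.030603726879504654], [-0.985655404457219, -0.018554771991335813, -0.16774726257267253, 0.5931786695933617], [0.16804258903787636, -0.015693544931947235, -0.9856548081944897, 1.3681015953060678], [0.0, 0.0, 0.0, 1.0]]
```

View pics/scene0.png

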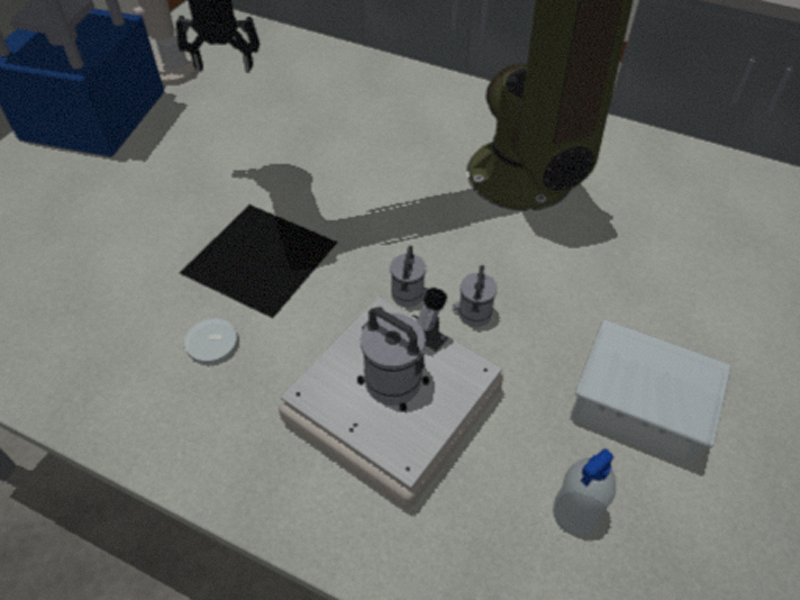

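View pics/top0.png

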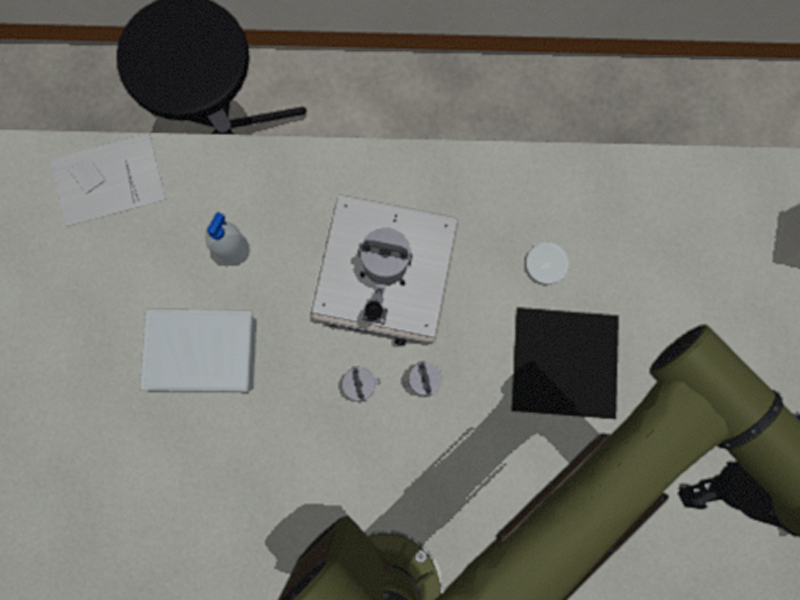

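The canister handle could be any of three, given as pixels in the 800x600 views:
- the canister on the shaker, top (385,250), scene (392,330)
- a small canister, top (358,383), scene (478,290)
- a small canister, top (424,378), scene (408,270)

I choose the largest one, on the shaker. The knob is the black one at top (374,310), scene (434,298). The black thing at top (400,341) is a control on the panel. I'll check these in close crops.

```bash
python3 - <<'E'
from station import *
import cv2,numpy as np
a=capture("scene")["pixels"][170:330,170:330,::-1]; b=capture("top")["pixels"][110:270,190:350,::-1]
def f(i): return cv2.resize(i,(400,400),interpolation=cv2.INTER_CUBIC)
b2=capture("top")["pixels"][115:235,190:310,::-1];a2=capture("scene")["pixels"][175:275,220:320,::-1]
cv2.imwrite("pics/cropA.png",cv2.convertScaleAbs(cv2.resize(a2,(600,600),interpolation=cv2.INTER_CUBIC),alpha=1.6,beta=20))
cv2.imwrite("pics/cropB.png",cv2.convertScaleAbs(cv2.resize(b2,(600,600),interpolation=cv2.INTER_CUBIC),alpha=1.6,beta=20))
E
```

```text
(no output)
```

View pics/cropA.png

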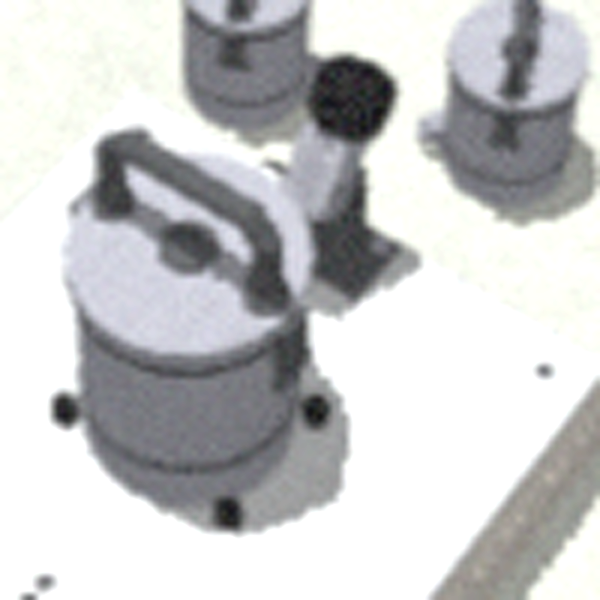

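View pics/cropB.png

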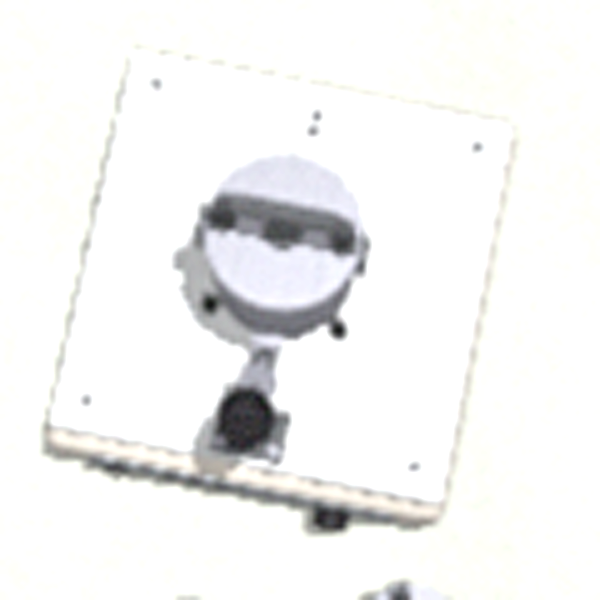

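```bash
cat > h.py <<'E'
from station import *
import cv2,numpy as np
def cams(): return {n:capture(n) for n in("scene","top")}
def ray(c,p):
    K=np.array(c["camera_matrix"]);V=np.array(c["view"]);R=V[:3,:3];o=-R.T@V[:3,3]
    d=R.T@np.linalg.solve(K,[p[0],p[1],1]);return o,d/np.linalg.norm(d)
def plane(c,p,z):
    o,d=ray(c,p);return o+d*(z-o[2])/d[2]
def tri(c1,p1,c2,p2):
    o1,d1=ray(c1,p1);o2,d2=ray(c2,p2)
    A=np.stack([d1,-d2],1);t=np.linalg.lstsq(A,o2-o1,rcond=None)[0]
    a=o1+d1*t[0];b=o2+d2*t[1];return (a+b)/2,np.linalg.norm(a-b)
def proj(c,X):
    V=np.array(c["view"]);x=V[:3,:3]@X+V[:3,3];u=np.array(c["camera_matrix"])@x;return u[:2]/u[2]
E
python3 - <<'E'
from h import *
C=cams();S,T=C["scene"],C["top"]
fa=lambda u,v:(220+(u+.5)/6-.5,175+(v+.5)/6-.5)
fb=lambda u,v:(190+(u+.5)/5-.5,115+(v+.5)/5-.5)
cs=[plane(T,fb(*p),.08) for p in[(156,83),(477,146),(86,400),(414,466)]]
cs=np.array(cs);print(cs.round(4),cs.mean(0).round(4))
x=(cs[0]+cs[1]-cs[2]-cs[3]);y=(cs[0]+cs[2]-cs[1]-cs[3])
print("yaw",np.degrees(np.arctan2(x[1],x[0])),np.degrees(np.arctan2(-y[0],y[1])))
for nm,pa,pb in[("handle L",(135,140),(235,203)),("handle mid",(195,175),(288,213)),("knob",(351,98),(244,418))]:
    print(nm,tri(S,fa(*pa),T,fb(*pb)))
# knob masks
for c,n,(x0,y0,x1,y1) in[(S,"s",(266,180,292,202)),(T,"t",(228,188,252,207))]:
    g=c["pixels"].max(2)[y0:y1,x0:x1];m=(g<55).astype(np.uint8);k,l,st,ce=cv2.connectedComponentsWithStats(m)
    i=1+np.argmax(st[1:,4]);print(n,st[i],ce[i]+[x0,y0])
# mat
g=T["pixels"].max(2);m=(g<40).astype(np.uint8);m[:190]=0;m[270:]=0;m[:,:325]=0;m[:,400:]=0
cnt=max(cv2.findContours(m,0,2)[0],key=cv2.contourArea);r=cv2.minAreaRect(cnt);print(r)
q=np.array([plane(T,p,.003) for p in cv2.boxPoints(r)]);print(q.round(4),q.mean(0))
g=S["pixels"].max(2);m=(g<40).astype(np.uint8);m[:125]=0;m[205:]=0;m[:,:110]=0;m[:,220:]=0
cnt=max(cv2.findContours(m,0,2)[0],key=cv2.contourArea);
ap=cv2.approxPolyDP(cnt,6,True)[:,0];print(ap.tolist());q=np.array([plane(S,p,.003) for p in ap]);print(q.round(4),q.mean(0))
E
```

```text
[[ 0.7678  0.0957  0.08  ]
 [ 0.7303 -0.111   0.08  ]
 [ 0.561   0.1336  0.08  ]
 [ 0.5231 -0.0725  0.08  ]] [0.6455 0.0114 0.08  ]
yaw -10.445194867661215 -10.353146659131811
handle L (array([0.65197519, 0.01756587, 0.270989  ]), np.float64(0.04349997637597331))
handle mid (array([0.64432103, 0.01053478, 0.24091576]), np.float64(0.00449042816527946))
knob (array([0.5377846 , 0.03112522, 0.17756596]), np.float64(0.0019765216807898275))
s [  5   5  15  14 158] [277.77848101 191.06962025]
t [  5   5  12  13 115] [238.5826087  198.70434783]
((362.02337646484375, 232.12646484375), (66.18336486816406, 65.87147521972656), 3.5763344764709473)
[[ 0.3559 -0.2553  0.003 ]
 [ 0.5715 -0.2714  0.003 ]
 [ 0.5617 -0.4918  0.003 ]
 [ 0.3461 -0.4701  0.003 ]] [ 0.45878361 -0.37214819  0.003     ]
[[159, 132], [116, 174], [174, 202], [215, 155]]
[[ 0.352  -0.4689  0.003 ]
 [ 0.5603 -0.4829  0.003 ]
 [ 0.5736 -0.2704  0.003 ]
 [ 0.3616 -0.2557  0.003 ]] [ 0.46187385 -0.36946647  0.003     ]
```

```bash
cat >> h.py <<'E'
from scipy.spatial.transform import Rotation as Ro
YAW=np.radians(-10.4)
Sh=Ro.from_euler('z',YAW)
AX=Sh.apply([-np.sin(np.radians(35)),0,np.cos(np.radians(35))])
KN=np.array([.5375,.031,.178])
def toolR(z,x,dz): # nominal z,x then turn dz deg about tool z
    y=np.cross(z,x);return Ro.from_matrix(np.stack([x,y,z],1))*Ro.from_euler('z',dz,degrees=True)
def cur():
    s=get_state();q=s["ee_rot"];return s,np.array(s["position"]),Ro.from_quat([q[1],q[2],q[3],q[0]])
def plan(P,R):
    s,p,r=cur()
    print("t",round(s["clock"],2),"p",p.round(4),"q",np.array(s["joint_positions"]).round(2),"F",np.array(s["wrist_force"]).round(1),"open",round(s["opening"],4))
    print("shift cm (cur axes)",(r.inv().apply(np.array(P)-p)*100).round(2))
    rv=np.degrees((r.inv()*R).as_rotvec());print("turn deg",rv.round(2),np.linalg.norm(rv).round(1))
RK=lambda dz:toolR(-AX,Sh.apply([0,-1,0]),dz)
E
python3 - <<'E'
from h import *
C=cams();S,T=C["scene"],C["top"]
print(tri(S,(277.78,191.07),T,(238.58,198.7)))
print(KN+.13*AX)
plan([.25,-.546,.33],RK(45))
plan(KN+.13*AX,RK(45))
E
```

```text
(array([0.53675269, 0.03031603, 0.17533546]), np.float64(0.00262499891235847))
[0.46416006 0.0444604  0.28448977]
t 0.5 p [ 0.2489 -0.5459  0.2312] q [-0.81  0.04  0.08 -0.   -1.62 -0.33] F [-0.7 -0.2  1.5] open 0.0854
shift cm (cur axes) [-0.09 -0.05 -9.88]
turn deg [ 22.52 -26.86  -9.77] 36.4
t 0.5 p [ 0.2489 -0.5459  0.2312] q [-0.81  0.04  0.08 -0.   -1.62 -0.33] F [-0.7 -0.2  1.5] open 0.0854
shift cm (cur axes) [-44.07  44.78  -5.32]
turn deg [ 22.52 -26.86  -9.77] 36.4
```

```bash
python3 -m jog '[0,0,-6,0,0,0,1, -4.2,4.2,0,0,0,0,1, -4.2,4.2,0,0,0,0,1, -4.2,4.2,0,0,0,0,1, -4.2,4.2,0,0,0,0,1, -4.2,4.2,0,0,0,0,1, -4.2,4.2,0,0,0,0,1, -4.2,4.2,0,0,0,0,1, -4.2,4.2,0,0,0,0,1, -4.2,4.2,0,0,0,0,1]' 60
python3 - <<'E'
from h import *
plan(KN+.13*AX,RK(45))
E
```

```text
clock: 1.75
position: [0.4363, -0.0432, 0.2918]
ee_rot: [0.001, -0.212, 0.977, 0.0]
wrist_force: [1.0, -0.2, -0.7]
opening: 0.0857
t 1.75 p [ 0.4363 -0.0432  0.2918] q [ 0.37 -0.38 -0.17  0.   -1.78 -1.51] F [ 1.  -0.2 -0.7] open 0.0857
shift cm (cur axes) [-6.17  6.81  0.74]
turn deg [ 22.5  -26.77  -9.76] 36.3
```

```bash
python3 -m jog '[0,0,0,5.6,-6.7,-2.4,1, 0,0,0,5.6,-6.7,-2.4,1, 0,0,0,5.6,-6.7,-2.4,1, 0,0,0,5.6,-6.7,-2.4,1,0,0,0,0,0,0,1]'
python3 - <<'E'
from h import *
plan(KN+.08*AX,RK(45))
E
```

```text
clock: 2.38
position: [0.4346, -0.045, 0.2894]
ee_rot: [0.268, -0.284, 0.91, -0.138]
wrist_force: [1.0, 1.2, 0.2]
opening: 0.0855
t 2.38 p [ 0.4346 -0.045   0.2894] q [ 0.77 -1.06 -0.81  0.49 -1.44 -1.71] F [1.  1.2 0.2] open 0.0855
shift cm (cur axes) [-7.12  6.05  6.18]
turn deg [ 0.14  0.2  -0.07] 0.3
```

```bash
python3 -m jog '[-2.4,2,0,0,0,0,1, -2.4,2,0,0,0,0,1, -2.3,2,0,0,0,0,1,0,0,2,0,0,0,1,0,0,2,0,0,0,1,0,0,2,0,0,0,1,0,0,0,0,0,0,1]'
python3 - <<'E'
from h import *
plan(KN-.017*AX,RK(45))
C=cams()
for n,(x,y,w) in dict(scene=(215,130,120),top=(180,130,120)).items():
    cv2.imwrite(f"pics/{n}1.png",cv2.convertScaleAbs(cv2.resize(C[n]["pixels"][y:y+w,x:x+w,::-1],(600,600),interpolation=cv2.INTER_CUBIC),alpha=1.6,beta=20))
E
```

```text
clock: 3.25
position: [0.4934, 0.0378, 0.2456]
ee_rot: [0.263, -0.281, 0.912, -0.14]
wrist_force: [-0.3, -1.6, -0.1]
opening: 0.0857
t 3.25 p [0.4934 0.0378 0.2456] q [ 0.83 -0.82 -0.81  0.53 -1.27 -1.88] F [-0.3 -1.6 -0.1] open 0.0857
shift cm (cur axes) [0.   0.24 9.79]
turn deg [ 0.07 -0.39 -0.23] 0.5
```

View pics/scene1.png

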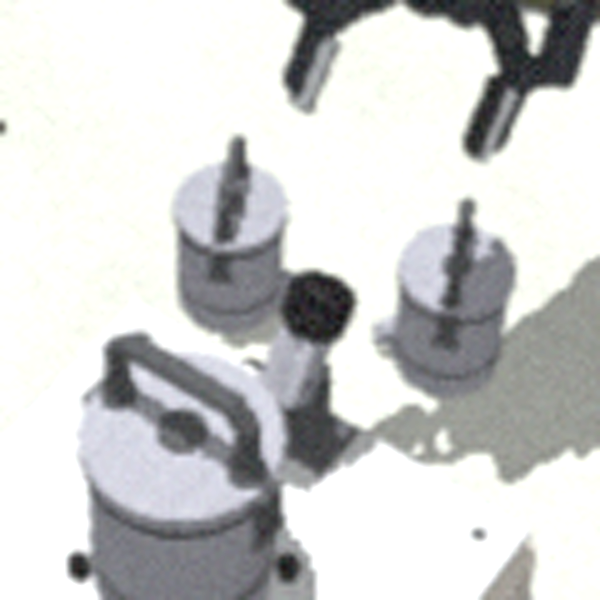

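View pics/top1.png

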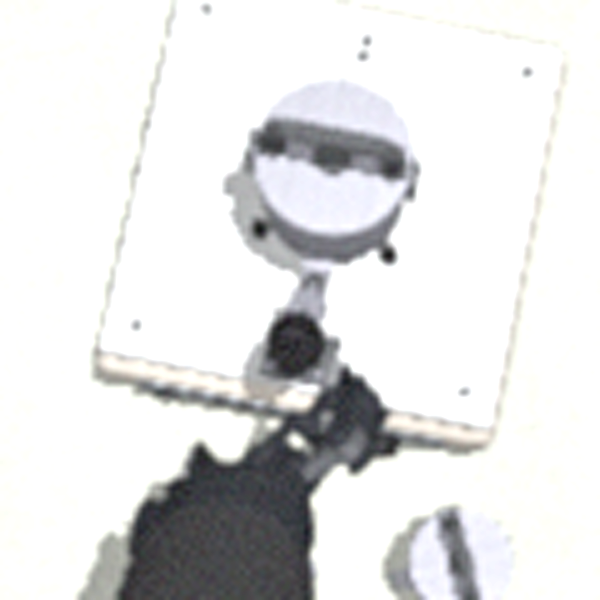

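The knob is still at home, at crop pixel (318,307) in scene and (294,343) in top. The open fingers straddle its axis, at (303,105) and (483,155) in scene. I'm moving in along the axis.

```bash
python3 -m jog '[0,0.2,3,0,0,0,1, 0,0,3,0,0,0,1, 0,0,2,0,0,0,1, 0,0,1,0,0,0,1, 0,0,0.8,0,0,0,1, 0,0,0,0,0,0,1]'
python3 - <<'E'
from h import *
plan(KN-.017*AX,RK(45))
C=cams()
ims=[cv2.resize(C[n]["pixels"][y:y+w,x:x+w,::-1],(400,400),interpolation=cv2.INTER_CUBIC) for n,(x,y,w) in dict(scene=(240,150,80),top=(200,160,80)).items()]
cv2.imwrite(f"pics/grasp2.png",cv2.convertScaleAbs(np.hstack(ims),alpha=1.6,beta=20))
E
```

```text
clock: 4.1
position: [0.5473, 0.0301, 0.1658]
ee_rot: [0.266, -0.282, 0.911, -0.139]
wrist_force: [0.2, -0.5, 0.4]
opening: 0.0854
t 4.1 p [0.5473 0.0301 0.1658] q [ 0.67 -0.66 -0.87  0.54 -1.   -1.86] F [ 0.2 -0.5  0.4] open 0.0854
shift cm (cur axes) [0.13 0.01 0.13]
turn deg [ 0.07 -0.09 -0.18] 0.2
```

View pics/grasp2.png

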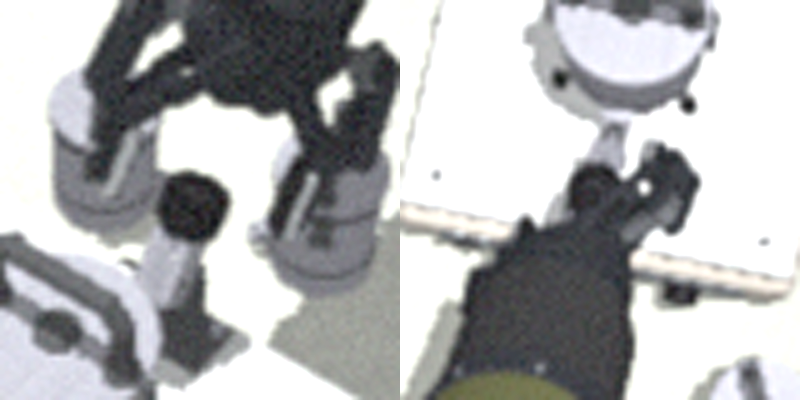

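The fingers straddle the knob at (192,205) in the left half. I'm closing gently and will check the forces.

```bash
python3 -m jog '[0.1,0,0.2,0,0,0,1, 0,0,0,0,0,0,0.35, 0,0,0,0,0,0,0.2,0,0,0,0,0,0,0,0,0,0,0,0,0,0,0,0,0,0,0,0,0,0,0,0,0,0,0,0]' 60
python3 - <<'E'
from h import *
plan(KN-.017*AX,RK(45)); s,p,r=cur(); print("tool F",r.inv().apply(s["wrist_force"]).round(1),s["wrist_torque"].round(2))
C=cams()
ims=[cv2.resize(C[n]["pixels"][y:y+w,x:x+w,::-1],(400,400),interpolation=cv2.INTER_CUBIC) for n,(x,y,w) in dict(scene=(240,150,80),top=(200,160,80)).items()]
cv2.imwrite(f"pics/grasp3.png",cv2.convertScaleAbs(np.hstack(ims),alpha=1.6,beta=20))
E
```

```text
clock: 5.08
position: [0.5478, 0.0292, 0.1639]
ee_rot: [0.266, -0.282, 0.911, -0.139]
wrist_force: [-4.4, 0.5, 3.8]
opening: 0.0305
t 5.08 p [0.5478 0.0292 0.1639] q [ 0.67 -0.66 -0.88  0.54 -0.99 -1.86] F [-4.4  0.5  3.8] open 0.0305
shift cm (cur axes) [ 0.04  0.02 -0.06]
turn deg [ 0.06 -0.07 -0.18] 0.2
tool F [ 1.2  0.8 -5.6] [ 0.14  2.13 -0.15]
```

View pics/grasp3.png

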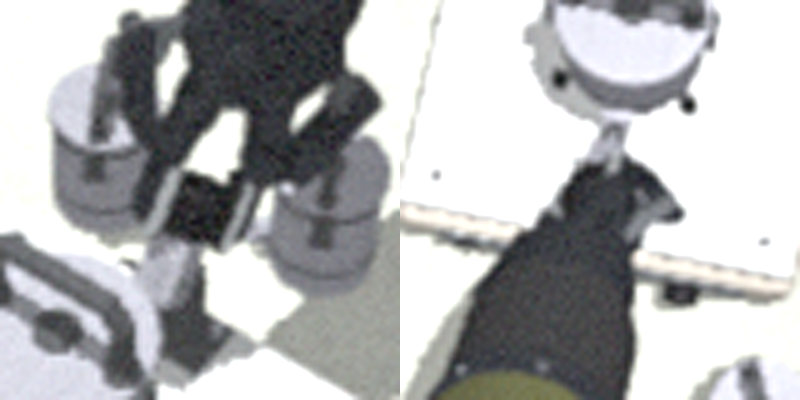

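The pads hold the knob squarely, with a 30.5 mm opening. Now I'm drawing it out.

```bash
python3 -m jog '[0,0,-0.4,0,0,0,0, 0,0,-0.4,0,0,0,0,0,0,-0.4,0,0,0,0,0,0,-0.4,0,0,0,0,0,0,-0.4,0,0,0,0,0,0,0,0,0,0,0,0,0,0,0,0,0,0]' 
cat >> h.py <<'E'
P0=np.array([.5478,.0292,.1639])
def pull():
    s,p,r=cur(); print("t",round(s["clock"],2),"out mm",((p-P0)@AX*1000).round(2),"lat",((p-P0)-((p-P0)@AX)*AX).round(4),"axialF",(np.array(s["wrist_force"])@AX).round(1),"toolF",r.inv().apply(s["wrist_force"]).round(1),"T",r.inv().apply(s["wrist_torque"]).round(2),"open",round(s["opening"],4),"q",s["joint_positions"].round(2))
E
python3 -c "
from h import *
pull()"
```

```text
clock: 6.05
position: [0.5366, 0.0311, 0.1788]
ee_rot: [0.265, -0.283, 0.911, -0.139]
wrist_force: [13.8, -2.8, -5.2]
opening: 0.0307
t 6.05 out mm 18.67 lat [-0.0006 -0.     -0.0004] axialF -12.3 toolF [-5.9 -6.2 12.3] T [ 1.31 -0.64  0.01] open 0.0307 q [ 0.7  -0.69 -0.87  0.54 -1.05 -1.86]
```

The axial force of 12.3 N matches the spring at about 19 mm. I'll go on in fine steps.

```bash
python3 -m jog '[0,0,-0.4,0,0,0,0, 0,0,-0.35,0,0,0,0,0,0,0,0,0,0,0,0,0,0,0,0,0,0]' ; python3 -c "
from h import *
pull()"; python3 -m jog '[0,0,-0.1,0,0,0,0, 0,0,0,0,0,0,0,0,0,0,0,0,0,0]' ; python3 -c "
from h import *
pull()"
```

```text
clock: 6.55
position: [0.5325, 0.0319, 0.1847]
ee_rot: [0.265, -0.283, 0.911, -0.139]
wrist_force: [14.5, -3.2, -5.8]
opening: 0.0304
t 6.55 out mm 25.97 lat [-0.0007  0.     -0.0005] axialF -13.3 toolF [-5.9 -6.6 13.3] T [ 1.63 -0.93  0.  ] open 0.0304 q [ 0.71 -0.71 -0.87  0.53 -1.07 -1.86]
clock: 6.92
position: [0.5319, 0.032, 0.1854]
ee_rot: [0.265, -0.283, 0.911, -0.139]
wrist_force: [14.5, -3.8, -6.5]
opening: 0.0303
t 6.92 out mm 26.9 lat [-0.0007 -0.     -0.0005] axialF -13.9 toolF [-5.3 -6.8 13.9] T [ 1.6  -1.01  0.01] open 0.0303 q [ 0.71 -0.71 -0.87  0.53 -1.07 -1.86]
```

```bash
python3 -m jog '[0,0,-0.1,0,0,0,0, 0,0,0,0,0,0,0]' >/dev/null; python3 -c "
from h import *
pull()"; python3 -m jog '[0,0,-0.1,0,0,0,0, 0,0,0,0,0,0,0]' >/dev/null ; python3 -c "
from h import *
pull()"
```

```text
t 7.17 out mm 27.88 lat [-0.0007  0.     -0.0005] axialF -13.8 toolF [-6.4 -7.2 13.8] T [ 1.73 -1.08  0.04] open 0.0306 q [ 0.72 -0.71 -0.87  0.53 -1.07 -1.86]
t 7.42 out mm 28.88 lat [-0.0007 -0.     -0.0005] axialF -15.0 toolF [-6.5 -8.1 15. ] T [ 1.74 -1.1  -0.05] open 0.0307 q [ 0.72 -0.71 -0.87  0.53 -1.08 -1.86]
```

```bash
python3 -m jog '[0,0,-0.1,0,0,0,0, 0,0,0,0,0,0,0]' >/dev/null; python3 -c "
from h import *
pull()"
```

```text
t 7.67 out mm 29.62 lat [-0.0008  0.     -0.0006] axialF -17.2 toolF [-8.6 -9.  17.2] T [ 2.22 -1.48  0.02] open 0.0309 q [ 0.72 -0.72 -0.87  0.53 -1.08 -1.86]
```

```bash
python3 -m jog '[0,0,-0.06,0,0,0,0, 0,0,0,0,0,0,0]' >/dev/null; python3 -c "
from h import *
pull()"
```

```text
t 7.92 out mm 29.75 lat [-0.001   0.0001 -0.0007] axialF -23.1 toolF [-10.  -10.7  23.1] T [ 3.07 -2.28  0.05] open 0.0304 q [ 0.72 -0.72 -0.87  0.53 -1.08 -1.86]
```

The stop is felt at about 29.7 mm: the force stepped up to 23 N against a spring force of about 14 N. I'm backing off about 1.5 mm and turning.

```bash
python3 -m jog '[0,0,0.15,0,0,0,0,0,0,0,0,0,-6,0,0,0,0,0,0,-10,0,0,0,0,0,0,-10,0,0,0,0,0,0,-10,0,0,0,0,0,0,0,0]' >/dev/null; python3 -c "
from h import *
pull(); plan(P0,RK(-45))"
```

```text
t 8.68 out mm 28.91 lat [-0.0007  0.0001 -0.0005] axialF -16.6 toolF [ -1.6 -10.3  16.6] T [ 2.48  0.04 -0.03] open 0.0309 q [ 0.72 -0.71 -0.87  0.53 -1.08 -1.23]
t 8.68 p [0.5308 0.0323 0.1871] q [ 0.72 -0.71 -0.87  0.53 -1.08 -1.23] F [17.7 -3.3 -7.7] open 0.0309
shift cm (cur axes) [-0.02 -0.09  2.89]
turn deg [ 1.400e-01  1.000e-02 -5.401e+01] 54.0
```

```bash
python3 -m jog '[0,0,0,0,0,-10,0,0,0,0,0,0,-10,0,0,0,0,0,0,-10,0,0,0,0,0,0,-10,0,0,0,0,0,0,-9,0,0,0,0,0,0,0,0]' >/dev/null; python3 -c "
from h import *
pull(); plan(P0,RK(-45))
C=cams()
ims=[cv2.resize(C[n]['pixels'][y:y+w,x:x+w,::-1],(400,400),interpolation=cv2.INTER_CUBIC) for n,(x,y,w) in dict(scene=(240,150,80),top=(200,160,80)).items()]
cv2.imwrite('pics/turned.png',cv2.convertScaleAbs(np.hstack(ims),alpha=1.6,beta=20))"
```

```text
t 9.43 out mm 28.9 lat [-0.0007  0.0003 -0.0005] axialF -15.5 toolF [ 6.7 -6.8 15.4] T [ 1.33  1.22 -0.01] open 0.0306 q [ 0.72 -0.71 -0.87  0.53 -1.08 -0.38]
t 9.43 p [0.5308 0.0324 0.187 ] q [ 0.72 -0.71 -0.87  0.53 -1.08 -0.38] F [16.2 -3.7 -7.2] open 0.0306
shift cm (cur axes) [ 0.07 -0.07  2.89]
turn deg [ 0.12  0.09 -5.03] 5.0
```

View pics/turned.png

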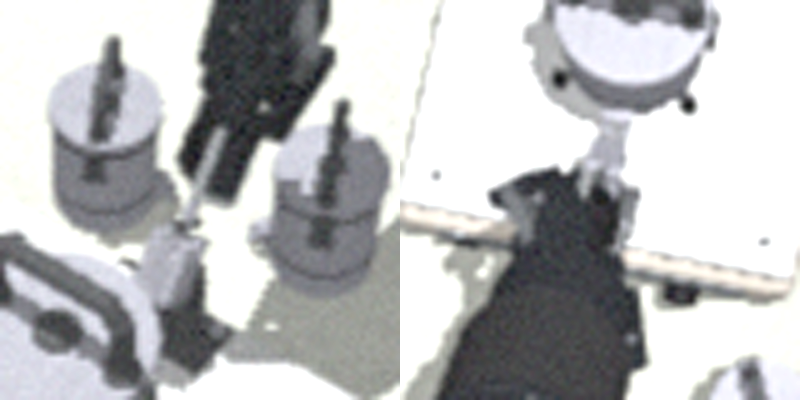

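The knob is out and turned, with the pin visible at (210,165). I'm letting it settle back before opening.

```bash
python3 -m jog '[0,0,0.2,0,0,0,0,0,0,0.15,0,0,0,0,0,0,0,0,0,0,0]' >/dev/null; python3 -c "
from h import *
pull()"; python3 -m jog '[0,0,0.15,0,0,0,0,0,0,0,0,0,0,0]' >/dev/null; python3 -c "
from h import *
pull()"
```

```text
t 9.9 out mm 25.33 lat [-0.0007  0.0003 -0.0005] axialF -14.3 toolF [ 5.1 -6.6 14.2] T [1.43 1.27 0.01] open 0.03 q [ 0.71 -0.71 -0.87  0.53 -1.07 -0.38]
t 10.15 out mm 23.9 lat [-0.0007  0.0003 -0.0005] axialF -15.2 toolF [ 6.8 -6.5 15.1] T [ 1.34  1.24 -0.03] open 0.0303 q [ 0.71 -0.71 -0.87  0.53 -1.06 -0.38]
```

```bash
python3 -m jog '[0,0,0.08,0,0,0,0,0,0,0,0,0,0,0]' >/dev/null; python3 -c "
from h import *
pull()"; python3 - <<'E'
from h import *
C=cams()
ims=[cv2.resize(C[n]['pixels'][y:y+w,x:x+w,::-1],(400,400),interpolation=cv2.INTER_CUBIC) for n,(x,y,w) in dict(scene=(250,165,50),top=(215,175,50)).items()]
cv2.imwrite('pics/turned2.png',cv2.convertScaleAbs(np.hstack(ims),alpha=1.6,beta=20))
E
```

```text
t 10.4 out mm 23.58 lat [-0.0006  0.0002 -0.0005] axialF -7.9 toolF [ 4.1 -2.7  7.9] T [0.21 0.28 0.  ] open 0.0305 q [ 0.71 -0.7  -0.87  0.53 -1.06 -0.38]
```

View pics/turned2.png

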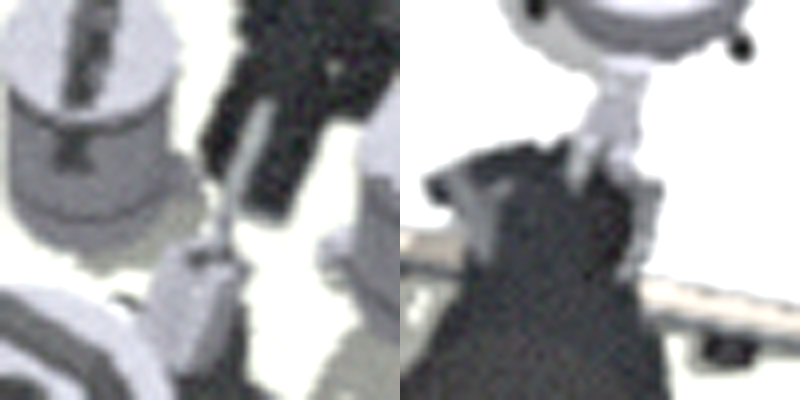

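The force is falling off at 23.6 mm, so the bar is bearing in the notch. One more nudge, then I let go.

```bash
python3 -m jog '[0,0,0.07,0,0,0,0,0,0,0,0,0,0,0]' >/dev/null; python3 -c "
from h import *
pull()"; python3 -m jog '[0,0,0,0,0,0,0.7,0,0,0,0,0,0,0.7,0,0,0,0,0,0,0.7,0,0,0,0,0,0,0.7,0,0,0,0,0,0,0.7]' >/dev/null; python3 - <<'E'
from h import *
pull()
C=cams()
ims=[cv2.resize(C[n]['pixels'][y:y+w,x:x+w,::-1],(400,400),interpolation=cv2.INTER_CUBIC) for n,(x,y,w) in dict(scene=(240,155,60),top=(210,170,60)).items()]
cv2.imwrite('pics/open1.png',cv2.convertScaleAbs(np.hstack(ims),alpha=1.6,beta=20))
E
```

```text
t 10.75 out mm 23.47 lat [-0.0005  0.0001 -0.0004] axialF -0.8 toolF [-0.1 -0.4  0.8] T [-1.16 -0.92 -0.04] open 0.0305 q [ 0.71 -0.7  -0.87  0.53 -1.06 -0.38]
t 11.38 out mm 23.81 lat [-0.0002  0.     -0.0002] axialF -0.4 toolF [0.9 0.1 0.4] T [-1.22 -1.03 -0.02] open 0.06 q [ 0.71 -0.7  -0.87  0.53 -1.06 -0.38]
```

View pics/open1.png

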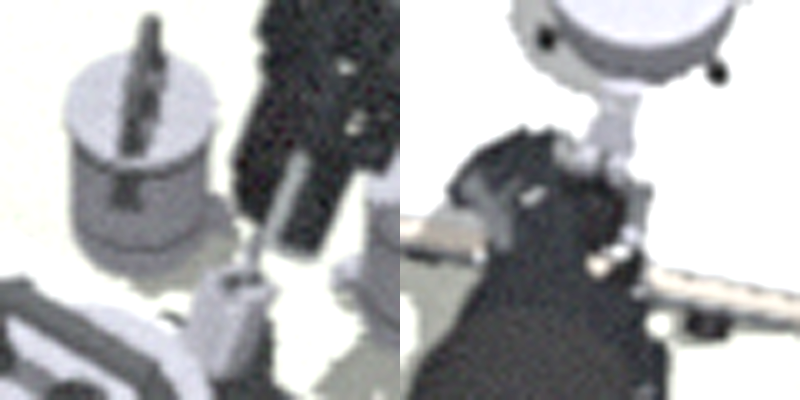

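```bash
python3 -m jog '[0,0,-1,0,0,0,0.7,0,0,-2,0,0,0,0.7,0,0,-3,0,0,0,0.7,0,0,-3,0,0,0,0.7,0,0,0,0,0,0,0.7]' >/dev/null; python3 - <<'E'
from h import *
pull()
C=cams()
ims=[cv2.resize(C[n]['pixels'][y:y+w,x:x+w,::-1],(400,400),interpolation=cv2.INTER_CUBIC) for n,(x,y,w) in dict(scene=(220,155,100),top=(190,130,100)).items()]
cv2.imwrite('pics/parked.png',cv2.convertScaleAbs(np.hstack(ims),alpha=1.6,beta=20))
E
```

```text
t 12.1 out mm 116.82 lat [0.0015 0.0005 0.0009] axialF 0.2 toolF [-0.3 -0.6 -0.2] T [-1.2 -1.   0. ] open 0.0603 q [ 0.86 -0.85 -0.8   0.54 -1.32 -0.41]
```

View pics/parked.png

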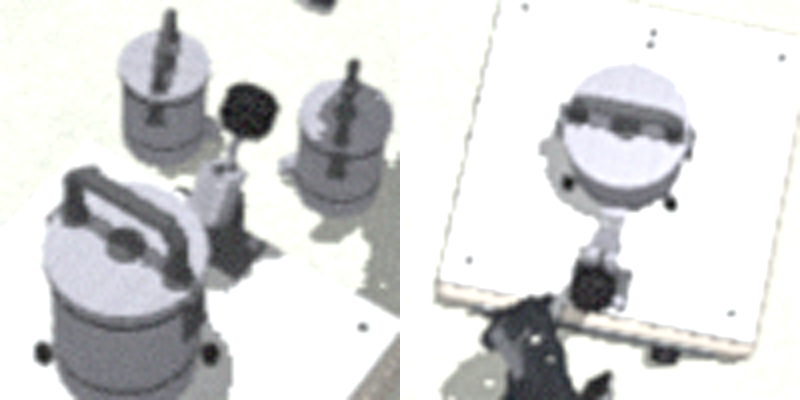

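The knob stands parked out, at (248,108), with the pin bared at (232,150). Next is the handle.

```bash
cat >> h.py <<'E'
RD=lambda dz:toolR(np.array([0,0,-1.]),Sh.apply([0,-1,0]),dz)
E
python3 - <<'E'
from h import *
C=cams();T=C["top"]
f=lambda u,v:(190+(u-400+.5)/4-.5,130+(v+.5)/4-.5)
a=plane(T,f(583,103),.245);b=plane(T,f(675,119),.245);d=a-b;print(a,b,(a+b)/2,np.degrees(np.arctan2(-d[0],d[1])))
plan([.47,.045,.36],RD(0))
plan([.645,.011,.36],RD(0))
E
```

```text
[0.6487461  0.04162551 0.245     ] [ 0.63855095 -0.02297184  0.245     ] [0.64364853 0.00932684 0.245     ] -8.968793229059292
t 12.3 p [0.4834 0.0409 0.2562] q [ 0.86 -0.85 -0.81  0.54 -1.32 -0.41] F [-0.7 -0.   0.2] open 0.0597
shift cm (cur axes) [ 2.95 -3.77 -9.32]
turn deg [-33.38 -12.15  38.57] 52.4
t 12.3 p [0.4834 0.0409 0.2562] q [ 0.86 -0.85 -0.81  0.54 -1.32 -0.41] F [-0.7 -0.   0.2] open 0.0597
shift cm (cur axes) [ 12.45 -14.9    0.86]
turn deg [-33.38 -12.15  38.57] 52.4
```

```bash
python3 -m jog '[1.5,-1.9,-4.6,0,0,0,0.8,1.5,-1.9,-4.6,0,0,0,0.8,0,0,0,-5.56,-2.02,6.43,1,0,0,0,-5.56,-2.02,6.43,1,0,0,0,-5.56,-2.02,6.43,1,0,0,0,-5.56,-2.02,6.43,1,0,0,0,-5.56,-2.02,6.43,1,0,0,0,-5.56,-2.02,6.43,1,0,0,0,0,0,0,1]' ; python3 - <<'E'
from h import *
plan([.6445,.0105,.30],RD(0))
E
```

```text
clock: 13.42
position: [0.4723, 0.044, 0.3583]
ee_rot: [-0.001, -0.639, 0.769, 0.0]
wrist_force: [-0.4, 1.0, -0.0]
opening: 0.0854
t 13.43 p [0.4723 0.044  0.3583] q [ 0.52 -0.24  0.06 -0.   -1.87 -0.7 ] F [-0.4  1.  -0. ] open 0.0854
shift cm (cur axes) [  0.12 -17.56   5.8 ]
turn deg [ 0.13 -0.08 -0.18] 0.2
```

```bash
python3 -m jog '[0,-4.4,0,0,0,0,1,0,-4.4,0,0,0,0,1,0,-4.4,0,0,0,0,1,0.1,-4.4,0,0,0,0,1,0,0,3,0,0,0,1,0,0,2.8,0,0,0,1,0,0,0,0,0,0,1]' ; python3 - <<'E'
from h import *
plan([.6445,.0105,.221],RD(0))
C=cams()
ims=[cv2.resize(C[n]['pixels'][y:y+w,x:x+w,::-1],(400,400),interpolation=cv2.INTER_CUBIC) for n,(x,y,w) in dict(scene=(200,140,110),top=(190,110,110)).items()]
cv2.imwrite('pics/handle1.png',cv2.convertScaleAbs(np.hstack(ims),alpha=1.6,beta=20))
E
```

```text
clock: 14.3
position: [0.6432, 0.012, 0.2993]
ee_rot: [-0.002, -0.641, 0.768, 0.0]
wrist_force: [-0.1, -0.6, -0.2]
opening: 0.0857
t 14.3 p [0.6432 0.012  0.2993] q [ 0.33  0.18  0.36  0.   -1.75 -0.51] F [-0.1 -0.6 -0.2] open 0.0857
shift cm (cur axes) [ 0.1  -0.18  7.83]
turn deg [ 0.17 -0.14  0.09] 0.2
```

View pics/handle1.png

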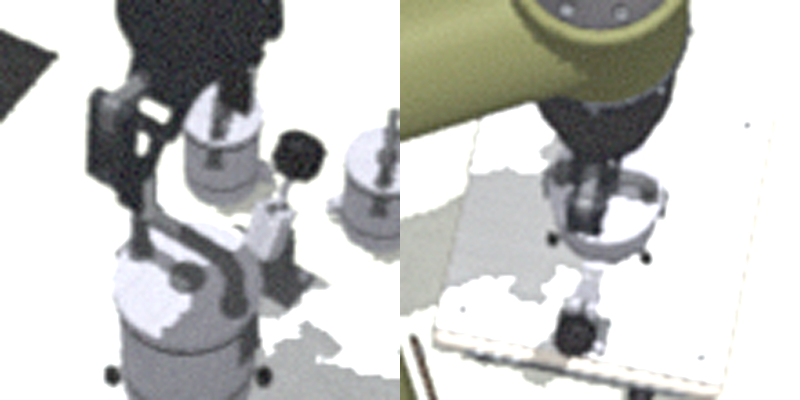

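The fingers are above the bar, one on each side. I'm descending.

```bash
python3 -m jog '[0.1,-0.18,2.5,0,0,0,1,0,0,2.5,0,0,0,1,0,0,1.6,0,0,0,1,0,0,1.2,0,0,0,1,0,0,0,0,0,0,1]' ; python3 - <<'E'
from h import *
plan([.6445,.0105,.221],RD(0))
C=cams()
ims=[cv2.resize(C[n]['pixels'][y:y+w,x:x+w,::-1],(400,400),interpolation=cv2.INTER_CUBIC) for n,(x,y,w) in dict(scene=(210,170,70),top=(210,130,70)).items()]
cv2.imwrite('pics/handle2.png',cv2.convertScaleAbs(np.hstack(ims),alpha=1.6,beta=20))
E
```

```text
clock: 15.02
position: [0.6457, 0.0106, 0.2243]
ee_rot: [0.0, -0.64, 0.768, -0.0]
wrist_force: [-0.4, -0.8, -0.3]
opening: 0.0851
t 15.03 p [0.6457 0.0106 0.2243] q [ 0.33  0.16  0.2   0.   -1.61 -0.51] F [-0.4 -0.8 -0.3] open 0.0851
shift cm (cur axes) [0.03 0.11 0.33]
turn deg [-0.06  0.    0.  ] 0.1
```

View pics/handle2.png

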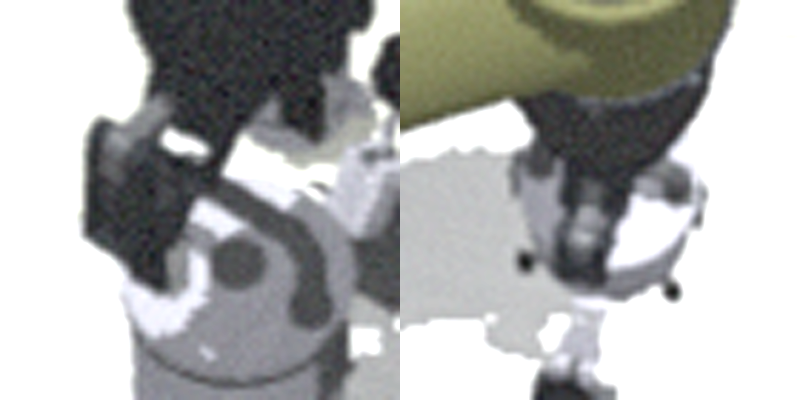

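```bash
python3 -m jog '[0,0.1,0.3,0,0,0,1,0,0,0,0,0,0,0.5,0,0,0,0,0,0,0.25,0,0,0,0,0,0,0.15,0,0,0,0,0,0,0,0,0,0,0,0,0,0,0,0,0,0,0,0,0]' 70; python3 - <<'E'
from h import *
plan([.6445,.0105,.221],RD(0))
s=get_state();print(s["wrist_torque"].round(2))
C=cams()
ims=[cv2.resize(C[n]['pixels'][y:y+w,x:x+w,::-1],(400,400),interpolation=cv2.INTER_CUBIC) for n,(x,y,w) in dict(scene=(210,170,70),top=(210,130,70)).items()]
cv2.imwrite('pics/handle3.png',cv2.convertScaleAbs(np.hstack(ims),alpha=1.6,beta=20))
E
```

```text
clock: 16.0
position: [0.645, 0.0107, 0.2217]
ee_rot: [0.001, -0.64, 0.768, -0.001]
wrist_force: [1.3, -0.8, 0.5]
opening: 0.0095
t 16.0 p [0.645  0.0107 0.2217] q [ 0.33  0.16  0.19  0.   -1.6  -0.51] F [ 1.3 -0.8  0.5] open 0.0095
shift cm (cur axes) [0.03 0.04 0.07]
turn deg [-0.12  0.03 -0.01] 0.1
[-0.05 -0.4  -0.  ]
```

View pics/handle3.png

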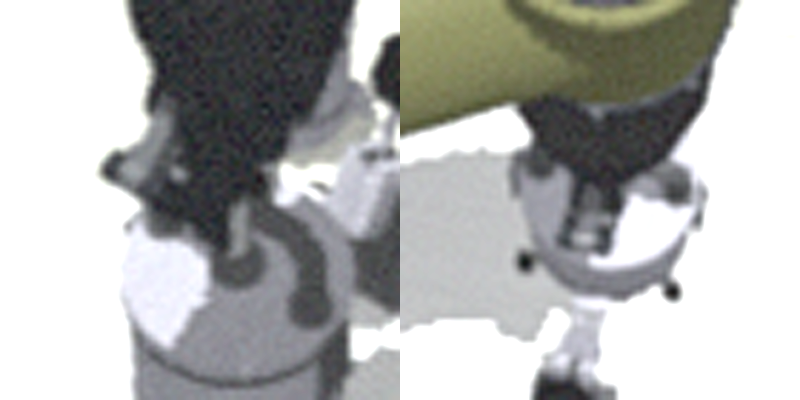

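The bar is held, with the opening stopped at 9.5 mm. A slow first lift while I watch the force.

```bash
python3 -m jog '[0,0,-0.2,0,0,0,0,0,0,-0.2,0,0,0,0,0,0,0,0,0,0,0]'; python3 -m jog '[0,0,-0.5,0,0,0,0,0,0,-0.8,0,0,0,0,0,0,-1.2,0,0,0,0,0,0,-1.5,0,0,0,0,0,0,0,0,0,0,0,0,0,0,0,0,0,0]'; python3 - <<'E'
from h import *
C=cams()
ims=[cv2.resize(C[n]['pixels'][y:y+w,x:x+w,::-1],(400,400),interpolation=cv2.INTER_CUBIC) for n,(x,y,w) in dict(scene=(200,150,110),top=(190,110,110)).items()]
cv2.imwrite('pics/lift.png',cv2.convertScaleAbs(np.hstack(ims),alpha=1.6,beta=20))
E
```

```text
clock: 16.48
position: [0.6445, 0.0109, 0.2244]
ee_rot: [-0.0, -0.64, 0.768, 0.0]
wrist_force: [0.2, 0.3, -5.5]
opening: 0.0098
clock: 17.23
position: [0.6447, 0.0109, 0.2651]
ee_rot: [0.001, -0.64, 0.768, -0.0]
wrist_force: [-0.4, 0.2, -7.8]
opening: 0.0096
```

View pics/lift.png

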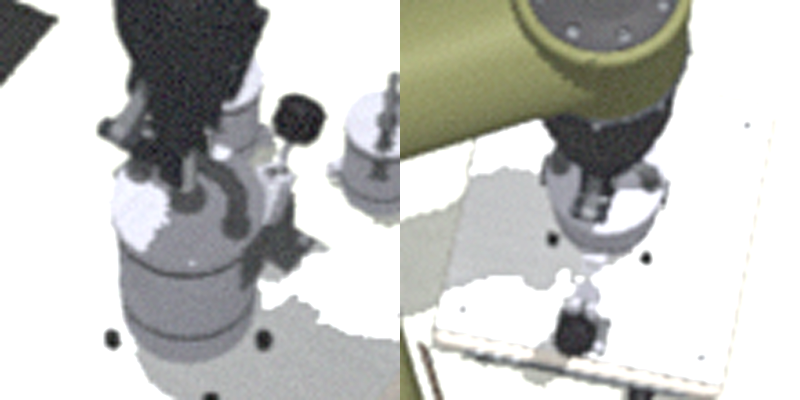

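Canister is up 43 mm at 7.8 N and upright; the knob is still parked at (298,118). I'm lifting further and then carrying it to the mat.

```bash
python3 -m jog '[0,0,-2,0,0,0,0,0,0,-2,0,0,0,0,0,0,-1,0,0,0,0,0,0,0,0,0,0,0]'; python3 - <<'E'
from h import *
plan([.460,-.371,.315],RD(0))
E
```

```text
clock: 17.82
position: [0.6448, 0.0108, 0.3157]
ee_rot: [0.001, -0.64, 0.768, -0.001]
wrist_force: [0.3, 0.1, -6.9]
opening: 0.0095
t 17.82 p [0.6448 0.0108 0.3157] q [ 0.33  0.19  0.4   0.   -1.78 -0.51] F [ 0.3  0.1 -6.9] open 0.0095
shift cm (cur axes) [4.089e+01 1.128e+01 1.000e-02]
turn deg [-0.12  0.05 -0.  ] 0.1
```

```bash
python3 -m jog '[1,0.28,0,0,0,0,0,2,0.55,0,0,0,0,0,3,0.83,0,0,0,0,0,3,0.83,0,0,0,0,0,3,0.83,0,0,0,0,0,3,0.83,0,0,0,0,0,3,0.83,0,0,0,0,0,3,0.83,0,0,0,0,0,3,0.83,0,0,0,0,0,3,0.83,0,0,0,0,0]';  python3 -m jog '[3,0.83,0,0,0,0,0,3,0.83,0,0,0,0,0,3,0.83,0,0,0,0,0,2.5,0.69,0,0,0,0,0,1.4,0.39,0,0,0,0,0,1,0.28,0,0,0,0,0,0,0,0,0,0,0,0,0,0,0,0,0,0,0]'; python3 - <<'E'
from h import *
plan([.460,-.371,.1447],RD(0))
C=cams()
ims=[cv2.resize(C[n]['pixels'][y:y+w,x:x+w,::-1],(400,400),interpolation=cv2.INTER_CUBIC) for n,(x,y,w) in dict(scene=(80,70,170),top=(280,130,170)).items()]
cv2.imwrite('pics/carry.png',cv2.convertScaleAbs(np.hstack(ims),alpha=1.6,beta=20))
E
```

```text
clock: 19.08
position: [0.5206, -0.2432, 0.3152]
ee_rot: [0.001, -0.64, 0.769, -0.0]
wrist_force: [-0.4, 0.6, -6.0]
opening: 0.0099
clock: 20.08
position: [0.4598, -0.3706, 0.315]
ee_rot: [0.001, -0.64, 0.768, -0.0]
wrist_force: [0.3, -0.1, -6.3]
opening: 0.0093
t 20.07 p [ 0.4598 -0.3706  0.315 ] q [-0.34  0.04  0.24 -0.   -1.77  0.16] F [ 0.3 -0.1 -6.3] open 0.0093
shift cm (cur axes) [ 0.05 -0.   17.03]
turn deg [-0.08  0.04  0.04] 0.1
```

View pics/carry.png

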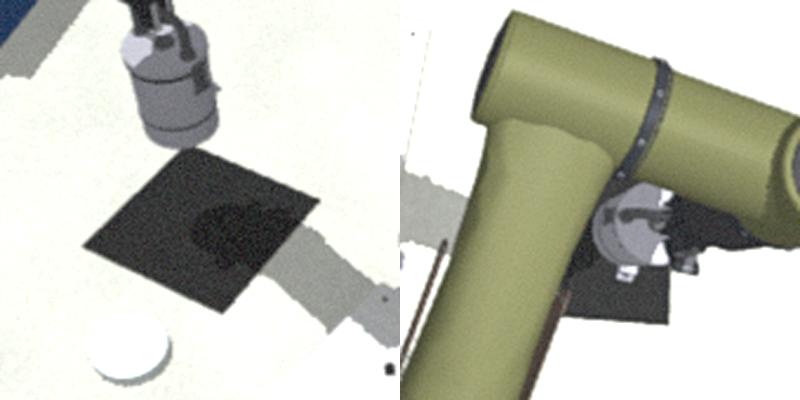

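The canister hangs upright above the mat. I'm lowering it.

```bash
python3 -m jog '[0,0,1.5,0,0,0,0,0,0,2.5,0,0,0,0,0,0,3,0,0,0,0,0,0,3,0,0,0,0,0,0,2.5,0,0,0,0,0,0,1.5,0,0,0,0,0,0,1,0,0,0,0,0,0,0,0,0,0,0]';  python3 -m jog '[0,0,0.6,0,0,0,0,0,0,0.5,0,0,0,0,0,0,0.3,0,0,0,0,0,0,0.3,0,0,0,0,0,0,0,0,0,0,0]'; python3 - <<'E'
from h import *
plan([.460,-.371,.1447],RD(0))
C=cams()
ims=[cv2.resize(C[n]['pixels'][y:y+w,x:x+w,::-1],(400,400),interpolation=cv2.INTER_CUBIC) for n,(x,y,w) in dict(scene=(100,90,130),top=(310,160,130)).items()]
cv2.imwrite('pics/low.png',cv2.convertScaleAbs(np.hstack(ims),alpha=1.6,beta=20))
E
```

```text
clock: 21.18
position: [0.4595, -0.3709, 0.1647]
ee_rot: [0.0, -0.64, 0.768, -0.0]
wrist_force: [-0.6, 0.3, -6.4]
opening: 0.0099
clock: 21.8
position: [0.4596, -0.371, 0.1478]
ee_rot: [0.001, -0.64, 0.768, -0.0]
wrist_force: [0.5, -0.3, -6.3]
opening: 0.0098
t 21.8 p [ 0.4596 -0.371   0.1478] q [-0.34  0.02 -0.09 -0.   -1.46  0.16] F [ 0.5 -0.3 -6.3] open 0.0098
shift cm (cur axes) [-0.01 -0.04  0.31]
turn deg [-0.06  0.03 -0.01] 0.1
```

View pics/low.png

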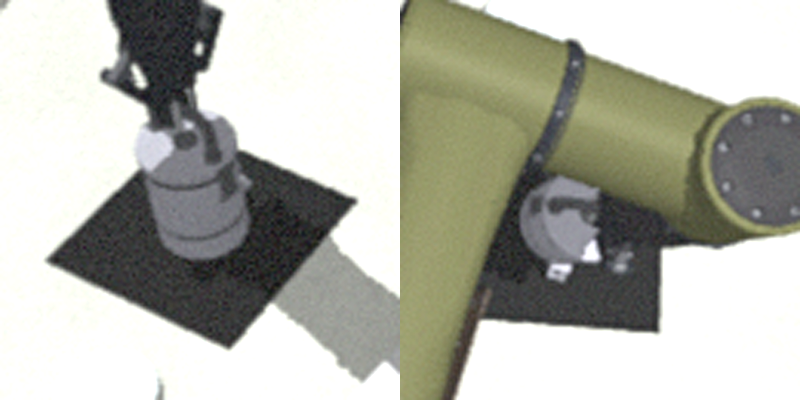

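The canister is centred over the mat, a few mm above it, still carrying 6.3 N. I'll go down in 1 mm steps until the load goes.

```bash
python3 -m jog '[0,0,0.1,0,0,0,0,0,0,0.1,0,0,0,0,0,0,0,0,0,0,0]' | grep -E "pos|wrist_f";  python3 -m jog '[0,0,0.1,0,0,0,0,0,0,0,0,0,0,0]' | grep -E "pos|wrist_f"; python3 -m jog '[0,0,0.05,0,0,0,0,0,0,0,0,0,0,0]'| grep -E "pos|wrist_f"
```

```text
position: [0.4596, -0.371, 0.1459]
wrist_force: [-0.1, -0.9, -7.6]
position: [0.4597, -0.371, 0.145]
wrist_force: [-0.0, 0.2, -6.5]
position: [0.4597, -0.3711, 0.1447]
wrist_force: [-0.0, 0.0, -6.4]
```

```bash
python3 -m jog '[0,0,0.08,0,0,0,0,0,0,0,0,0,0,0]' | grep -E "pos|wrist_f";  python3 -m jog '[0,0,0.08,0,0,0,0,0,0,0,0,0,0,0]' | grep -E "pos|wrist_f"
```

```text
position: [0.4598, -0.3713, 0.1447]
wrist_force: [-1.2, 0.9, -1.0]
position: [0.46, -0.3715, 0.1447]
wrist_force: [-2.8, 1.8, 5.8]
```

Touched down: the TCP stopped at 0.1447 and the load went. I'm opening.

```bash
python3 -m jog '[0,0,-0.07,0,0,0,0,0,0,0,0,0,0,0.15,0,0,0,0,0,0,0.3,0,0,0,0,0,0,0.6,0,0,0,0,0,0,1,0,0,0,0,0,0,1,0,0,0,0,0,0,1]'; python3 - <<'E'
from h import *
C=cams()
ims=[cv2.resize(C[n]['pixels'][y:y+w,x:x+w,::-1],(400,400),interpolation=cv2.INTER_CUBIC) for n,(x,y,w) in dict(scene=(110,90,100),top=(320,170,100)).items()]
cv2.imwrite('pics/rel.png',cv2.convertScaleAbs(np.hstack(ims),alpha=1.6,beta=20))
E
```

```text
clock: 24.15
position: [0.4597, -0.3711, 0.1437]
ee_rot: [0.001, -0.64, 0.768, -0.0]
wrist_force: [-0.1, -0.4, 0.7]
opening: 0.0852
```

View pics/rel.png

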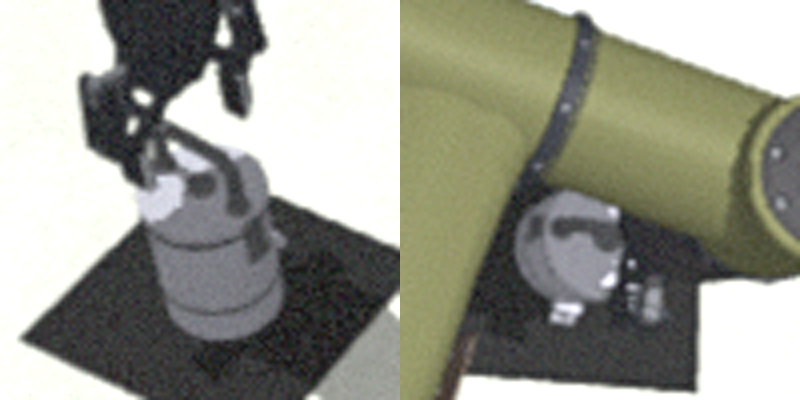

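The fingers are clear of the bar and the canister is standing. I'm retreating straight up, then aside for a check.

```bash
python3 -m jog '[0,0,-0.8,0,0,0,1,0,0,-2,0,0,0,1,0,0,-3,0,0,0,1,0,0,-4,0,0,0,1,0,0,-5,0,0,0,1,0,0,-4,0,0,0,1,4,2.5,0,0,0,0,1,4,2.5,0,0,0,0,1,4,2.5,0,0,0,0,1,0,0,0,0,0,0,1]'; python3 - <<'E'
from h import *
C=cams()
for n in C: cv2.imwrite(f'pics/end_{n}.png',cv2.convertScaleAbs(cv2.resize(C[n]['pixels'][:,:,::-1],(800,600),interpolation=cv2.INTER_CUBIC),alpha=1.4,beta=10))
E
```

```text
clock: 25.5
position: [0.3617, -0.4775, 0.3333]
ee_rot: [0.0, -0.639, 0.77, -0.001]
wrist_force: [0.3, 0.7, 0.4]
opening: 0.0854
```

View pics/end_scene.png

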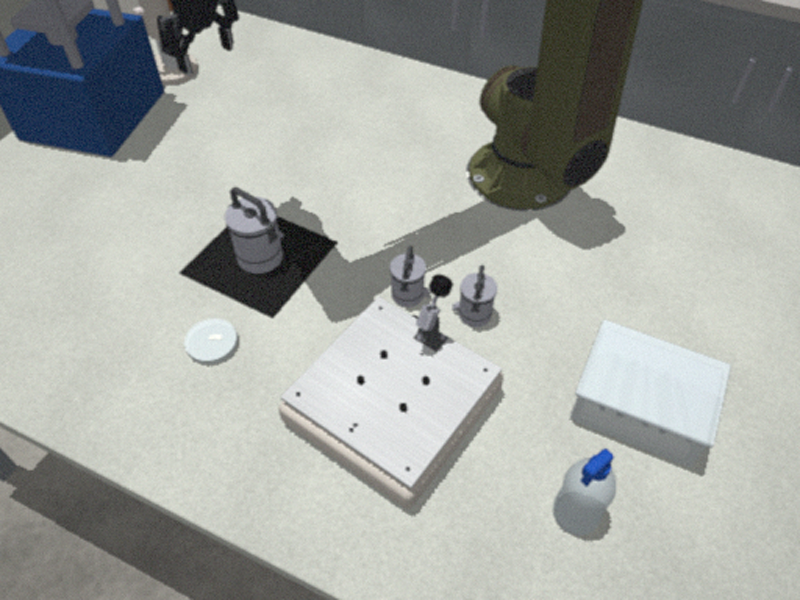

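View pics/end_top.png

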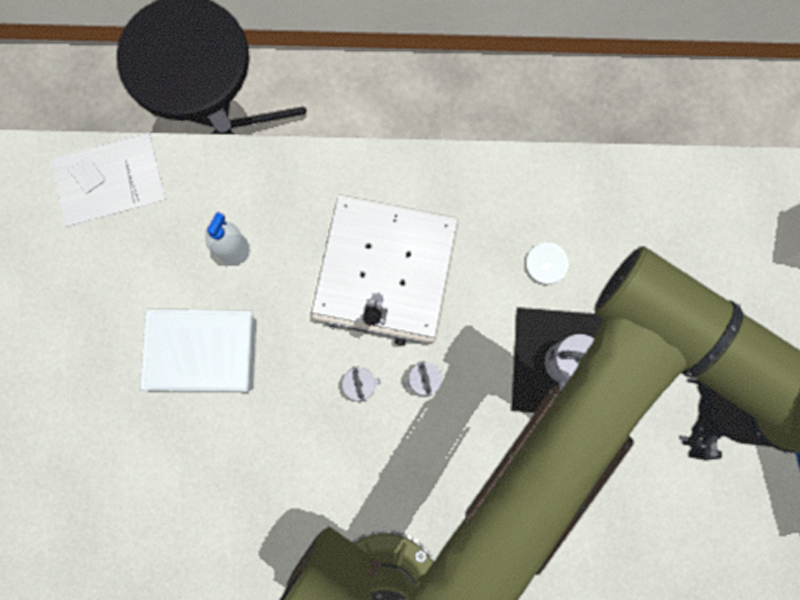

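The scene view shows the canister upright in the mat's middle at (257,240), the knob parked out at (440,286), and box, spray bottle and petri dish at their starting pixels. The gripper is clear.

```bash
python3 - <<'E'
from station import *
print(hand_in(), get_state()["clock"])
E
```

```text
the job is handed in; nothing more can be done
the job is handed in; nothing more can be done
```

The job is done and handed in at about 26 s of the 69 s allowed; no verdict was reported.

- **Knob:** I drew it out until its stop was felt at about 29.7 mm. The axial force there rose to 23 N, against about 14 N from the spring. I then backed off, turned it about 85°, let it seat in the notch at 23.5 mm and released it. The last pictures show it still parked out.
- **Canister:** I lifted it straight up by the handle (about 0.7–0.8 kg). I lowered it onto the mat until the load came off, released it and drew the gripper clear. The last pictures show it standing upright, with the grip let go within about 2 mm of the measured mat middle. The two camera measurements of that middle differ by about 4 mm.
- **Other things on the bench:** The box, spray bottle and petri dish appear at their starting pixels.

**One reading disagreed:** on the way back in, the axial force was about 15 N at 23.9 mm, where the spring alone should give about 12.7 N. It fell to about 1 N once the knob sat in the notch, so I let go there. I did not resolve the difference.

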